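# Steady the rocking bearing stand, then set the wheel bearing on it

## Task

The four-legged stand on the steel plate rocks, because its one short leg (the one with the square foot) is not on the plate's raised square block. Turn the stand on the plate until the square foot sits on the raised block, all four feet bear and the stand is level and steady, and let go of it; only then take the large wheel bearing out of its bin and set it down flat on the middle of the stand's top. Leave the small bearing and the other goods around where they are.

Things in the scene. Friction and masses are not known exactly. Their poses are not given: they have to be found in the camera images.
- plate: fixed dark steel plate 200 x 200 x 10 mm on the table; origin at the centre of its underside, x and y along its edges, z up. It carries one raised square steel block, 36 x 36 mm, 10 mm high, centred at x = +50, y = +50 mm; the rest of its top is flat. Plate and bins swap places between starts
- pad_top (a point): centre of the top face of the plate's raised block, 20 mm above the table; axes as the plate's
- stand: loose metal stand, 0.5 kg, four 11 mm legs with feet at x, y = +-50 mm; origin midway between the feet at the long legs' soles, z up. Three feet are round (18 mm); the leg at +50, +50 is 10 mm shorter, with a 24 mm square foot. It is level only centred on the plate with its axes along the plate's; it starts 0.8 rad to half a turn away either way, a little off-centre, tilted up to 10 degrees
- stand_block (a point): centre of the stand's square top block, 54 x 54 mm and 36 mm high, its sides along the stand's x and y, to be gripped across two opposite sides; 72 mm above the stand's origin. The legs leave from the block's lower corners along its diagonals
- stand_top (a point): centre of the flat top face of the stand, 90 mm above the stand's origin
- short_foot (a point): centre of the sole of the stand's short leg (square foot)
- bin_large: fixed open black picking bin holding the large bearing: 200 mm along its x, 170 mm along its y, walls 4 mm thick and 60 mm high (33 mm at the front, its -x end), floor 4 mm thick; origin at the centre of its underside
- bearing_center (a point): centre of the large wheel bearing, a steel ring-shaped part 62 mm in diameter and 37 mm high, about 0.4 kg, lying flat (axis upright) on the floor of its bin; this point is half-way up, 18.5 mm above its underside; its z is the bearing's axis
- bearing: the same large bearing; origin at the centre of its underside
- bin_small: the other black bin, same size, holding the small bearing
- small_bearing_center (a point): centre of the small bearing (44 mm in diameter, 15 mm high) lying in the other bin: leave it there
- carton: orange carton 75 x 90 x 85 mm high near the far side: leave alone; origin at the centre of its underside
- flat_carton: white carton 80 x 120 x 45 mm high near the far side: leave alone; origin at the centre of its underside
- oil_filter: round white filter, 72 mm in diameter, 85 mm high, at the left: leave alone; origin at the centre of its underside
- spray: spray can, 60 mm in diameter, 170 mm high, at the right: leave alone; origin at the centre of its underside
Not all that is in view belongs to the job. There is more than one size of the bearing; the job needs the larger. What is shaped like the stand but yellow is not meant.

How it is judged (in metres and radians):
On the way:
1. the stand is level and steady on all four feet, its square foot on the raised block, let go, and nothing is on it yet (angle between stand's own z axis and vertical below 0.03 rad and distance between short_foot and pad_top below 0.016 m and linear speed of stand below 0.01 m/s and angular speed of stand below 0.05 rad/s and contact force between stand and the arm below 0.05 N and contact force between stand and the fingers below 0.05 N and contact force between stand and bearing below 0.05 N), for 0.3 s.
At the end, for the whole second after the job is handed in: The stand is level (within 0.03 rad) and still on the plate with its square foot on the raised block (sole within 16 mm of the block's centre); the large bearing rests flat (within 0.05 rad) on the stand's top, its axis within 12 mm of the top's centre, at rest and let go (angle between stand's own z axis and vertical below 0.03 rad and distance between short_foot and pad_top below 0.016 m and angle between the z axis of bearing_center and the z axis of plate, either way round below 0.05 rad and horizontal distance between bearing_center and stand_top below 0.012 m and z of bearing_center in the frame of stand_top between 0.0145 and 0.0225 m and contact force between bearing and stand above 0.5 N and linear speed of each of bearing, stand below 0.01 m/s and angular speed of stand below 0.05 rad/s); the robot touches nothing.
It fails at once if the small bearing is moved by more than 40 mm (distance of small_bearing_center from where it was at the start of the episode above 0.04 m).
It fails at once if a carton, the oil filter or the spray can is moved by more than 40 mm (distance of any of carton, flat_carton, oil_filter, spray from where it was at the start of the episode above 0.04 m).
It also fails if it takes over 64 s, if anything falls off the work surface, if the arm or the gripper's body presses on something with over 40 N, if the wrist force passes 120 N, or if a joint passes its speed limit or range.

## Robot

A 6-joint arm with a two-finger parallel gripper is mounted at the origin on the work surface. World frame = base frame: x ahead of the robot, y to its left, z up, the work surface at z = 0. Lengths are in m, angles in degrees, forces in N, time in s.
With the tool pointing down it reaches from about 0.25 to 0.85 m from the base axis. Payload 12.5 kg.
Tool frame: the origin (TCP) lies at the very end of the fingers, on their centre line; the grasp point (between the pads) lies 19 mm behind it; y points along the fingers, z is the direction in which the jaws open and shut, and the axes are right-handed (so a half turn about y gives the same grasp; the last joint's range is limited). The gripper opens to 93 mm and grips with 3 to 60 N. Pads are 15 mm wide; open, the fingers measure 128 mm over their backs; the gripper's body (75 mm by 188 mm) begins 65 mm behind the grasp point.
Start: joints at [-80.764, 20.094, 94.641, -0, 65.266, -4.847], TCP at [0.134, -0.533, 0.219] pointing down, gripper open.
Joint ranges: [-157.81, 157.81], [-45, 120.19], [0.68, 151.7], [-89.99, 269.99], [4.06, 180], [-164.3, 164.3]. Speed limits (degrees/s): [127.2, 127.2, 159.86, 180, 180, 180].

## Interface

Orientations are given as a 3x3 rotation matrix whose columns are the frame's x, y, z axes.
In Python, from station import manip, vision gives the robot as it stands.
- The arm moves only by the shell command python3 -m handwheel 'ROWS'. ROWS is JSON, one flat list of numbers, 5 for each row, row after row: the opening in per cent of the stroke, from 0 (shut) to 100 (fully open), then the shift along the tool's x, y, z in m, then the turn about the tool's y in rad. A call has exactly 5 rows; each row is the pose to reach, as a shift and turn from the pose commanded when the call began, along the tool's axes at that moment; what a row does not reach only later rows make up. A row lasts 1/8 s, in which the tool goes at most 62.5 mm and 10.7 degrees, less where a joint would pass 70% of its speed; a pose out of reach is approached as far as the arm can. A call with a gripper value outside its range is refused whole. The fingers move at their own pace and stop on an object; the grip force is fixed at half the most. Time passes only in rows, so rows that repeat a pose let the fingers close, or fill a call up. It gives the time, the measured TCP pose, the force and the opening at its end, in the units of the state.
- manip.read_state(): the state, without advancing time (a new reading comes with each control period).
- vision.snapshot(name): name is "side" or "top"; returns the picture (480x640x3 uint8, blue, green, red); there is no depth.
- vision.calibration(name): a dict with "K" (3x3 intrinsics, pixels), "eye" and "attitude" of the camera in the world. Camera axes: x right, y down, z forward; pixel columns grow to the right and rows downward; lengths in m; the calibration is good to about 2 mm. A picture is of the moment at which its call begins. calibration takes no time and is no camera call.
- manip.job_done(): hands the job in, once; it reports no verdict.
The state is a dict: "t": time; "q": joint angles; "joint_vel": joint speeds; "joint_efforts": joint torques, N m; "ee_pos": TCP position; "orientation": TCP orientation; "contact_force": force on the tool from outside, world axes, zero at the start; "wrist_torque": the same for the moment, N m; "grip_width": finger opening in m.
Only numpy, scipy, OpenCV 4.12 (cv2) and the standard library are available. Lean on these libraries where they do the work, as an engineer would, in place of code of your own. Each camera call takes 0.05 s, during which the arm holds its last target. There are 200 camera calls.

## Working session

There is one attempt and no reset: what is moved stays moved. The work goes in short steps, Python scripts to look and compute and a shell command to move; the robot and the scene stay as the last step left them, time stands still between calls to the robot, and variables do not carry over. Pictures are saved under pics/ and viewed, about 8 in all and at most 12, crops included, and the job is handed in when it is done.

```bash
mkdir -p pics; ls; python3 - <<'E'
from station import manip, vision
import cv2,numpy as np
for n in("top","side"):
    cv2.imwrite(f"pics/{n}0.png",vision.snapshot(n)); c=vision.calibration(n); print(n,c)
s=manip.read_state();print(s)
E
```

```text
pics
top {'K': array([[536.45284221,   0.        , 323.19981447],
       [  0.        , 536.45284221, 237.18507293],
       [  0.        ,   0.        ,   1.        ]]), 'eye': array([0.31176642, 0.0029374 , 1.55527104]), 'attitude': array([[ 0.01832998, -0.98834775,  0.15110505],
       [-0.99982902, -0.01775065,  0.00518202],
       [-0.00243942, -0.1511742 , -0.98850413]])}
side {'K': array([[442.20124159,   0.        , 316.56230031],
       [  0.        , 442.20124159, 234.34132662],
       [  0.        ,   0.        ,   1.        ]]), 'eye': array([-0.01280507,  0.79516893,  0.83773067]), 'attitude': array([[-0.82869509, -0.33548438,  0.44801191],
       [-0.5595062 ,  0.51762697, -0.64731378],
       [-0.01473938, -0.78709119, -0.61666052]])}
{'t': 0.1, 'q': array([-8.07638039e+01,  2.01214006e+01,  9.46701671e+01, -5.18613430e-04,
        6.52669225e+01, -4.84595193e+00]), 'joint_vel': array([ 0.05639656, -0.04018407, -0.15395043, -0.05244795, -0.05510056,
        0.01658781]), 'joint_efforts': array([ 1.36604274e-03, -4.98027313e+01, -2.85704792e+01,  7.01251114e-02,
        2.38956691e-02, -3.71725537e-05]), 'ee_pos': array([ 0.13380955, -0.53317418,  0.21817451]), 'orientation': array([[-9.69946957e-01, -1.71965409e-04,  2.43316401e-01],
       [-2.43316449e-01,  1.00629221e-03, -9.69946438e-01],
       [-7.80501643e-05, -9.99999479e-01, -1.01789208e-03]]), 'contact_force': array([0.43470222, 0.1134692 , 0.04587724]), 'wrist_torque': array([-0.01351627,  0.00033839,  0.01276203]), 'grip_width': 0.09321340076105826}
```

View pics/top0.png

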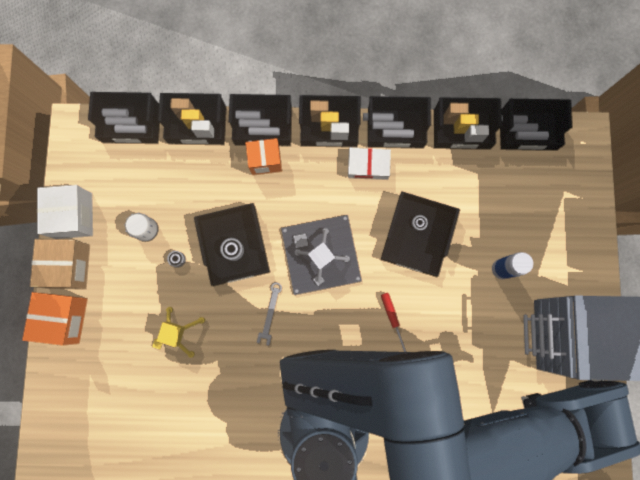

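View pics/side0.png

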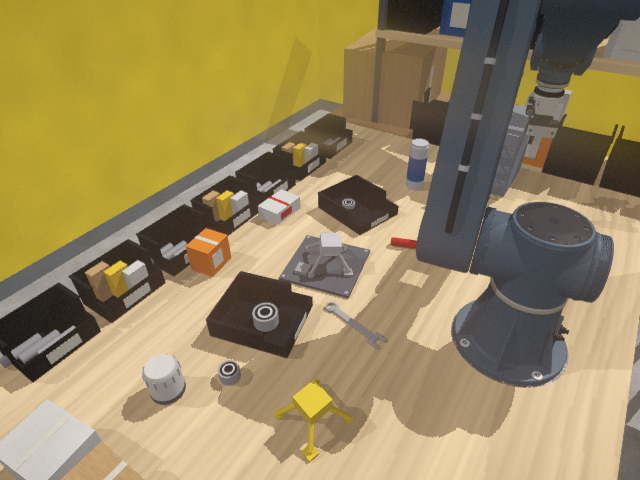

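The top view shows the plate at about (320,255) with the stand's block at (321,256). The large bearing is in the left bin at (231,248), and the small one in the right bin at (420,222). Next I'll enlarge the plate area in both views.

```bash
cat > h.py <<'E'
import numpy as np,cv2
from station import manip,vision
def ray(n,u,v):
    c=vision.calibration(n);d=c["attitude"]@np.linalg.solve(c["K"],[u,v,1.]);return c["eye"],d
def onz(n,u,v,z):
    e,d=ray(n,u,v);return e+d*(z-e[2])/d[2]
def px(n,p):
    c=vision.calibration(n);q=c["K"]@(c["attitude"].T@(np.asarray(p,float)-c["eye"]));return q[:2]/q[2]
def tri(a,b):
    (e1,d1),(e2,d2)=ray("top",*a),ray("side",*b)
    t=np.linalg.lstsq(np.c_[d1,-d2],e2-e1,rcond=None)[0];p,q=e1+d1*t[0],e2+d2*t[1];return (p+q)/2,np.linalg.norm(p-q)
E
python3 - <<'E'
import cv2,numpy as np
a=cv2.imread("pics/top0.png")[205:305,270:370];b=cv2.imread("pics/side0.png")[220:305,270:380]
a=cv2.resize(a,(400,400),interpolation=cv2.INTER_CUBIC);b=cv2.resize(b,(400,309),interpolation=cv2.INTER_CUBIC)
c=np.zeros((400,800,3),np.uint8);c[:,:400]=a;c[:309,400:]=b
cv2.imwrite("pics/crop0.png",cv2.convertScaleAbs(c,alpha=1.3))
E
```

```text
(no output)
```

View pics/crop0.png

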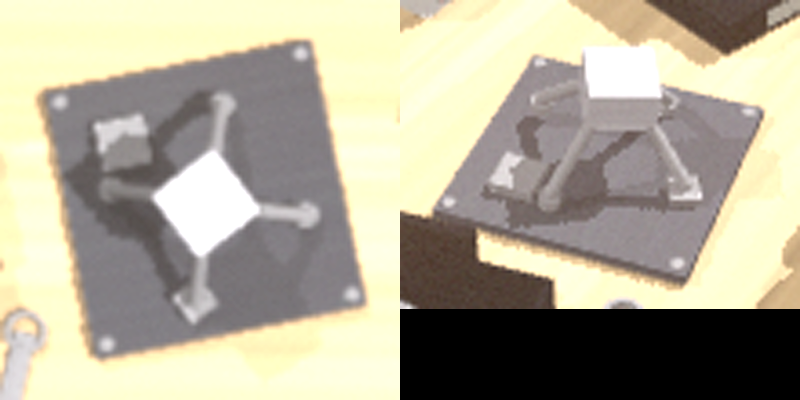

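The raised block is at crop (122,142), i.e. top pixel (300.5,240.5). The square foot is at crop (195,303), i.e. (318.8,280.8), with the round feet at crop (107,188), (222,103) and (312,216). Now I'll work out the geometry.

```bash
python3 - <<'E'
from h import *
np.set_printoptions(precision=4,suppress=True)
f=lambda x,y:(270+(x+.5)/4-.5,205+(y+.5)/4-.5)
g=lambda x,y:(270+(x-400+.5)*110/400-.5,220+(y+.5)*110/400-.5)
C=[onz("top",*f(*p),.01) for p in[(43,92),(308,40),(363,305),(98,357)]]
c=np.mean(C,0);print("plate",c,[np.linalg.norm(C[i]-C[i-1]) for i in range(4)])
for i,o in enumerate([45,-45,-135,135]):
    d=C[i]-c;print("yaw",(np.degrees(np.arctan2(d[1],d[0]))-o+180)%360-180)
print("pad",onz("top",*f(122,126),.02), onz("top",*f(122,142),.015))
# stand top: bright face
for n,cr in(("top",(270,205,100,100)),("side",(270,220,110,85))):
    im=cv2.imread(f"pics/{n}0.png");x,y,w,h=cr
    k=im[y:y+h,x:x+w].astype(int);m=((k.min(2)>180)&(k.max(2)-k.min(2)<18)).astype(np.uint8)
    N,L,S,Ce=cv2.connectedComponentsWithStats(m)
    for i in range(1,N):
        if S[i,4]>40:
            r=cv2.minAreaRect(np.argwhere(L==i)[:,::-1].astype(np.float32));print(n,S[i],Ce[i]+[x,y],r)
T=[f(*p) for p in((152,203),(210,150),(260,210),(203,258))]
cc=np.mean(T,0)
S=[g(*p) for p in((585,47),(655,47),(661,100),(583,99))]
p,e=tri(cc,np.mean(S,0));print("tri top",p,e)
P=[onz("top",*t,p[2]) for t in T]
print([np.linalg.norm(P[i]-P[i-1]) for i in range(4)]);
for i in range(4):
    d=P[i]-P[i-1];print(np.degrees(np.arctan2(d[1],d[0])))
ft={k:tri(f(*a),g(*b)) for k,a,b in(("sq",(195,303),(685,190)),("R",(312,216),(672,102)),("T",(222,103),(537,101)),("L",(107,188),(549,200)))}
for k in ft:print(k,*ft[k])
l=onz("top",231.5,248,.041);print("bearing",l,np.linalg.norm(l[:2]))
E
```

```text
plate [0.4987 0.0184 0.01  ] [np.float64(0.19723508963615544), np.float64(0.19765940355625114), np.float64(0.1978696632349419), np.float64(0.19397281372010478)]
yaw 12.541487244469693
yaw 12.507951423330582
yaw 11.910137678866988
yaw 12.955335234769564
pad [0.5484 0.0779 0.02  ] [0.5374 0.0778 0.015 ]
top [ 39  38  26  26 367] [321.1907 255.3815] ((51.220008850097656, 50.459999084472656), (19.400001525878906, 19.0), 53.13010025024414)
side [ 50  13  22  14 268] [330.5261 239.4776] ((60.5, 19.5), (13.0, 21.0), 90.0)
tri top [0.4827 0.015  0.095 ] 0.0005621670171264279
[np.float64(0.0514698975989611), np.float64(0.05404702279717408), np.float64(0.05380157039651564), np.float64(0.051035918850518204)]
43.83699384953078
-46.242136607380466
-139.42751838746904
131.23264502645287
sq [0.4211 0.0223 0.0149] 0.0011031307261310892
R [ 0.4845 -0.0614  0.0134] 0.0034643061843070604
T [0.5662 0.0059 0.0241] 0.0007466246905464422
L [0.5019 0.0869 0.0144] 0.0040128526295189525
bearing [0.5074 0.2714 0.041 ] 0.5754334477851722
```

```bash
cat >> h.py <<'E'
def go(x,y,z,yaw):
    "shift in tool axes and turn about tool y to bring the TCP to x,y,z with the jaw axis at yaw (deg)"
    s=manip.read_state();R=s["orientation"];d=R.T@(np.array([x,y,z])-s["ee_pos"])
    w=np.degrees(np.arctan2(R[1,2],R[0,2]));t=(yaw-w+90)%180-90
    print("t %.2f"%s["t"],"ee",s["ee_pos"].round(4),"yaw %.1f"%w,"F",s["contact_force"].round(1),"w %.4f"%s["grip_width"],"q6 %.0f"%s["q"][5],"SHIFT",d.round(4),"TURN %.3f or %.3f"%(-np.radians(t),-np.radians(t-180*np.sign(t))))
E
python3 -m handwheel '[100,-0.474,0,-0.446,-1.99, 100,-0.474,0,-0.446,-1.99, 100,-0.474,0,-0.446,-1.99, 100,-0.474,0,-0.446,-1.99, 100,-0.474,0,-0.446,-1.99]'
python3 -c "
from h import *
go(.485,.0147,.15,38)"
```

```text
t: 0.72
ee_pos: [0.3031, -0.2686, 0.2186]
orientation: [[-0.373, 0.0, 0.928], [-0.928, -0.0, -0.373], [0.0, -1.0, 0.0]]
contact_force: [1.1, 0.0, -0.2]
grip_width: 0.0929
t 0.72 ee [ 0.3031 -0.2686  0.2186] yaw -21.9 F [ 1.1  0.  -0.2] w 0.0929 q6 -26 SHIFT [-0.3306  0.0686  0.0632] TURN -1.045 or 2.097
```

```bash
python3 -m handwheel '[100,-0.331,0.05,0.063,-1.045, 100,-0.331,0.05,0.063,-1.045, 100,-0.331,0.05,0.063,-1.045, 100,-0.331,0.05,0.063,-1.045, 100,-0.331,0.05,0.063,-1.045]' >/dev/null
python3 -m handwheel '[100,0,0,0,-0.11, 100,0,0,0,-0.11, 100,0,0,0,-0.11, 100,0,0,0,-0.11, 100,0,0,0,-0.11]'
python3 - <<'E'
from h import *
go(.485,.0147,.066,40)
a=vision.snapshot("top")[195:315,250:410];b=vision.snapshot("side")[200:320,240:400]
cv2.imwrite("pics/c1.png",cv2.resize(np.hstack([a,b]),(800,300),interpolation=cv2.INTER_CUBIC))
E
```

```text
t: 1.98
ee_pos: [0.4707, -0.0115, 0.1729]
orientation: [[0.612, 0.0, 0.791], [-0.791, 0.0, 0.612], [0.0, -1.0, 0.0]]
contact_force: [-0.7, -0.3, -0.3]
grip_width: 0.0931
t 1.98 ee [ 0.4707 -0.0115  0.1729] yaw 37.7 F [-0.7 -0.3 -0.3] w 0.0931 q6 -45 SHIFT [-0.0119  0.1069  0.0273] TURN -0.040 or 3.102
```

View pics/c1.png

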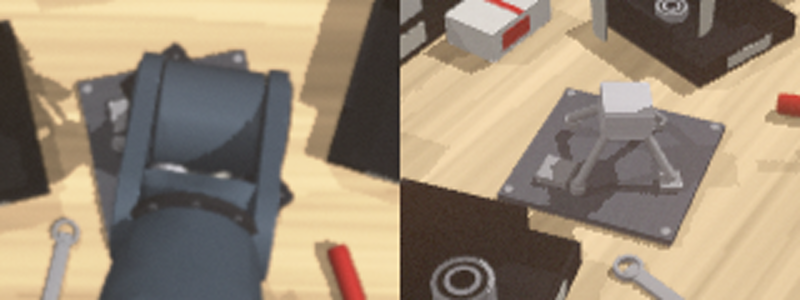

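The arm hides the top view. The side view shows the stand untouched and still tilted (block at crop (627,110)). I'll descend onto the block.

```bash
python3 -m handwheel '[100,-0.012,0,0.027,-0.04, 100,-0.012,0,0.027,-0.04, 100,-0.012,0.05,0.027,-0.04, 100,-0.012,0.105,0.027,-0.04, 100,-0.012,0.105,0.027,-0.04]'
python3 - <<'E'
from h import *
go(.485,.0147,.066,40)
b=vision.snapshot("side")[200:320,240:400]
cv2.imwrite("pics/c2.png",cv2.resize(b,(640,480),interpolation=cv2.INTER_CUBIC))
E
```

```text
t: 2.7
ee_pos: [0.4822, 0.0146, 0.0653]
orientation: [[0.644, -0.007, 0.765], [-0.765, 0.0, 0.644], [-0.005, -1.0, -0.005]]
contact_force: [-0.3, -0.6, 1.0]
grip_width: 0.0932
t 2.70 ee [0.4822 0.0146 0.0653] yaw 40.1 F [-0.3 -0.6  1. ] w 0.0932 q6 -44 SHIFT [ 0.0018 -0.0007  0.0022] TURN 0.001 or -3.140
```

View pics/c2.png

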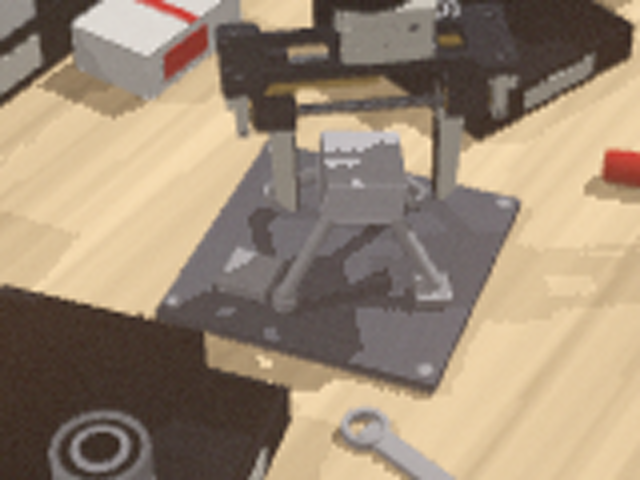

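The fingers straddle the block (left finger at crop (285,170), right at (445,155)), so I'll close.

```bash
python3 -m handwheel '[0,0,0,0,0, 0,0,0,0,0, 0,0,0,0,0, 0,0,0,0,0, 0,0,0,0,0]'
python3 -m handwheel '[0,0,0,0,0, 0,0,0,0,0, 0,0,-0.01,0,0, 0,0,-0.025,0,0, 0,0,-0.04,0,0]'
python3 - <<'E'
from h import *
go(.485,.0147,.066,40)
b=vision.snapshot("side")[200:320,240:400]
cv2.imwrite("pics/c3.png",cv2.resize(b,(640,480),interpolation=cv2.INTER_CUBIC))
E
```

```text
t: 3.38
ee_pos: [0.4853, 0.015, 0.0682]
orientation: [[0.644, 0.001, 0.765], [-0.765, 0.0, 0.644], [0.001, -1.0, 0.001]]
contact_force: [1.9, 0.3, 4.1]
grip_width: 0.0555
t: 4.0
ee_pos: [0.4844, 0.015, 0.1087]
orientation: [[0.644, -0.001, 0.765], [-0.765, 0.0, 0.644], [-0.0, -1.0, -0.001]]
contact_force: [-0.6, -0.2, -5.8]
grip_width: 0.0557
t 4.00 ee [0.4844 0.015  0.1087] yaw 40.1 F [-0.6 -0.2 -5.8] w 0.0557 q6 -44 SHIFT [0.0006 0.0427 0.0003] TURN 0.002 or -3.140
```

View pics/c3.png

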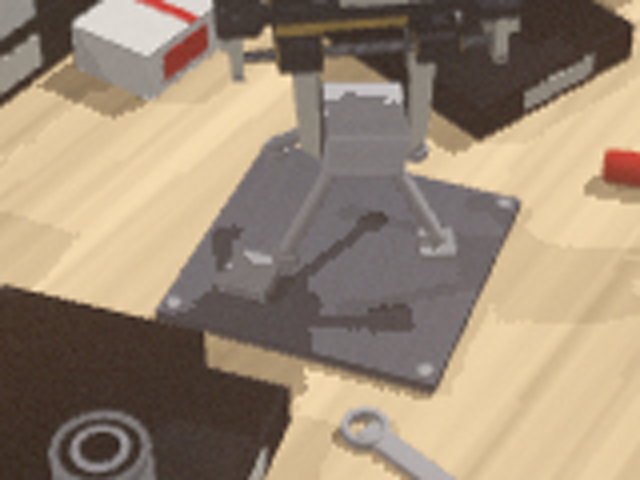

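Grasp is good: opening 55.7 mm, force 5.8 N, and the stand hangs clear. Now I'll turn it about −117.6° in the world, which is +2.05 rad about tool y, and move over the plate centre.

```bash
python3 -m handwheel '[0,0.0066,0,0.0131,0.17, 0,0.0066,0,0.0131,0.34, 0,0.0066,0,0.0131,0.51, 0,0.0066,0,0.0131,0.68, 0,0.0066,0,0.0131,0.85]' | head -1
python3 -m handwheel '[0,0,0,0,0.17, 0,0,0,0,0.34, 0,0,0,0,0.51, 0,0,0,0,0.68, 0,0,0,0,0.85]' |head -1
python3 -m handwheel '[0,0,0,0,0.16, 0,0,0,0,0.32, 0,0,0,0,0.352, 0,0,0,0,0.352, 0,0,0,0,0.352]' |head -1
python3 - <<'E'
from h import *
go(.4987,.0184,.066,-77.5)
b=vision.snapshot("side")[200:320,240:400]
a=vision.snapshot("top")[195:315,250:410]
cv2.imwrite("pics/c4.png",np.vstack([cv2.resize(b,(640,480),interpolation=cv2.INTER_CUBIC),cv2.resize(a,(160,120))[:, :].repeat(1,0) if 0 else cv2.copyMakeBorder(a,0,0,0,480,cv2.BORDER_CONSTANT)]))
E
```

```text
t: 4.68
t: 5.3
t: 5.92
t 5.92 ee [0.4989 0.0184 0.1078] yaw -77.3 F [ 0.1  0.1 -5.1] w 0.0557 q6 74 SHIFT [ 0.0002  0.0418 -0.0001] TURN 0.003 or -3.139
```

View pics/c4.png

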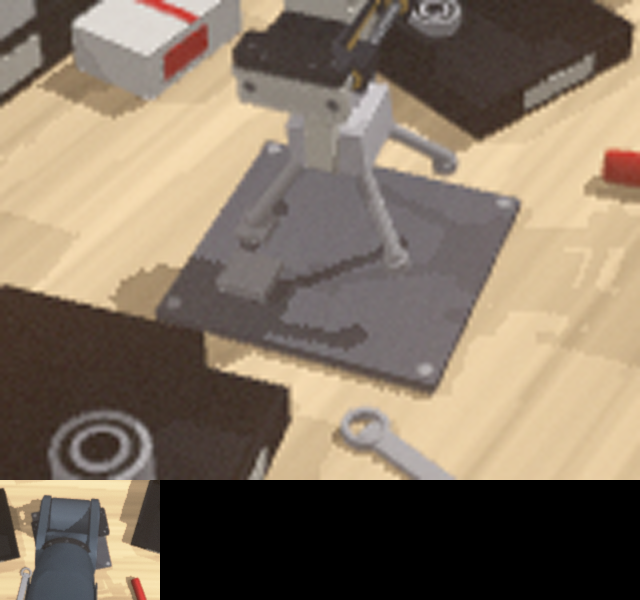

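```bash
python3 - <<'E'
from h import *
y=np.radians(12.5);R=np.array([[np.cos(y),-np.sin(y)],[np.sin(y),np.cos(y)]])
for z in(.051,):
  for s in((1,1,.01),(-1,1,0),(-1,-1,0),(1,-1,0)):
    p=np.r_[R@np.array(s[:2])*.05+[.4987,.0184],z+s[2]];u=px("side",p);print(s,p,((u-[240,200]+.5)*4-.5).round())
# observed feet ray onto z
for n,c in(("sq",(250,238)),("b",(397,258)),("c",(445,162))):
  u=(np.array(c)+.5)/4-.5+[240,200];print(n,[onz("side",*u,z).round(3) for z in(.03,.05,.07)])
E
```

```text
(1, 1, 0.01) [0.53669282 0.07803678 0.061     ] [244. 222.]
(-1, 1, 0) [0.43906322 0.05639282 0.051     ] [384. 268.]
(-1, -1, 0) [ 0.46070718 -0.04123678  0.051     ] [432. 178.]
(1, -1, 0) [ 0.55833678 -0.01959282  0.051     ] [300. 147.]
sq [array([0.545, 0.061, 0.03 ]), array([0.532, 0.079, 0.05 ]), array([0.518, 0.097, 0.07 ])]
b [array([0.449, 0.023, 0.03 ]), array([0.438, 0.042, 0.05 ]), array([0.426, 0.061, 0.07 ])]
c [array([ 0.475, -0.084,  0.03 ]), array([ 0.463, -0.063,  0.05 ]), array([ 0.451, -0.041,  0.07 ])]
```

Turned, and the square foot is now on the raised block's side at crop (250,238). It sits about 4 px low and the other feet are high, so the stand has swung roughly 10° about the jaw axis. Lowering onto the feet should push it level, so I'll go down gently and watch the force.

```bash
python3 -m handwheel '[0,0,0.01,0,0, 0,0,0.02,0,0, 0,0,0.026,0,0, 0,0,0.026,0,0, 0,0,0.026,0,0]' | sed -n '2p;4p'
python3 -m handwheel '[0,0,0.001,0,0, 0,0,0.002,0,0, 0,0,0.003,0,0, 0,0,0.004,0,0, 0,0,0.005,0,0]' | sed -n '2p;4p'
python3 - <<'E'
from h import *
go(.4987,.0184,.0685,-77.5)
b=vision.snapshot("side")[200:320,240:400]
cv2.imwrite("pics/c5.png",cv2.resize(b,(640,480),interpolation=cv2.INTER_CUBIC))
E
```

```text
ee_pos: [0.4991, 0.0184, 0.0819]
contact_force: [1.0, -1.0, -6.6]
ee_pos: [0.4988, 0.0182, 0.077]
contact_force: [-4.4, -3.1, 3.1]
t 7.28 ee [0.4988 0.0182 0.077 ] yaw -77.4 F [-4.4 -3.1  3.1] w 0.0557 q6 74 SHIFT [ 0.      0.0085 -0.0002] TURN 0.001 or -3.141
```

View pics/c5.png

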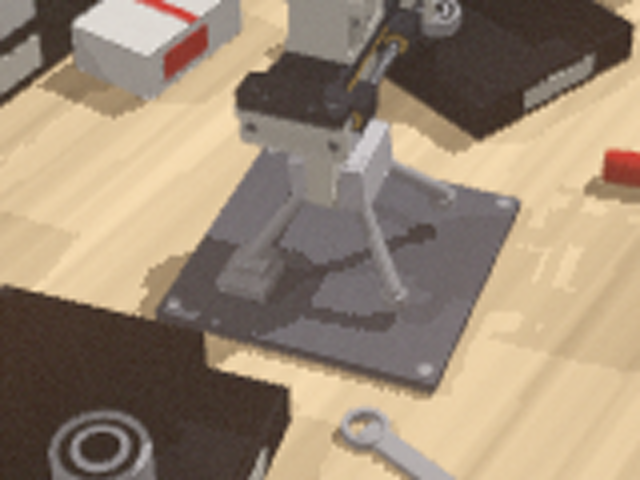

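Contact came where predicted: the foot is on the block at crop (262,262) and the net force is +3 N. I'll keep going slowly.

```bash
python3 -m handwheel '[0,0,0.001,0,0, 0,0,0.002,0,0, 0,0,0.003,0,0, 0,0,0.004,0,0, 0,0,0.004,0,0]' | sed -n '2,4p'
python3 -m handwheel '[0,0,0.001,0,0, 0,0,0.002,0,0, 0,0,0.003,0,0, 0,0,0.004,0,0, 0,0,0.004,0,0]' | sed -n '2,4p'
```

```text
ee_pos: [0.4991, 0.0182, 0.0729]
orientation: [[-0.976, 0.0, 0.217], [-0.217, -0.0, -0.976], [-0.0, -1.0, 0.0]]
contact_force: [-2.7, -4.5, 0.0]
ee_pos: [0.4991, 0.0184, 0.0687]
orientation: [[-0.976, 0.0, 0.217], [-0.217, 0.0, -0.976], [-0.0, -1.0, 0.0]]
contact_force: [-0.7, -3.1, -1.6]
```

```bash
python3 -m handwheel '[0,0,0.001,0,0, 0,0,0.0015,0,0, 0,0,0.002,0,0, 0,0,0.002,0,0, 0,0,0.002,0,0]' | sed -n '2p;4p'
python3 - <<'E'
from h import *
b=vision.snapshot("side")[200:320,240:400]
cv2.imwrite("pics/c6.png",cv2.resize(b,(640,480),interpolation=cv2.INTER_CUBIC))
y=np.radians(12.5);R=np.array([[np.cos(y),-np.sin(y)],[np.sin(y),np.cos(y)]])
for s in((1,1,.02),(-1,1,.01),(-1,-1,.01),(1,-1,.01)):
    p=np.r_[R@np.array(s[:2])*.05+[.4987,.0184],s[2]];u=px("side",p);print(s,((u-[240,200]+.5)*4-.5).round())
E
```

```text
ee_pos: [0.4994, 0.0181, 0.0674]
contact_force: [-4.8, -6.4, 8.7]
(1, 1, 0.02) [246. 267.]
(-1, 1, 0.01) [384. 313.]
(-1, -1, 0.01) [431. 222.]
(1, -1, 0.01) [301. 191.]
```

View pics/c6.png

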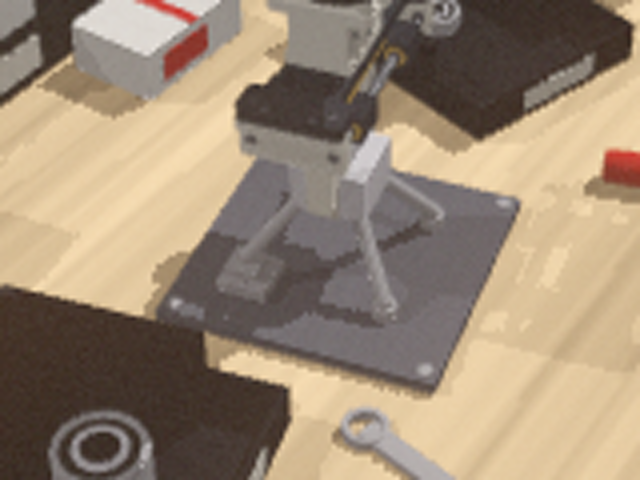

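The feet match their predicted places within about 6 crop px (roughly 3 mm): (388,312) against (384,313), and (437,217) against (431,222). The square foot is on the block. I'll release and lift off.

```bash
python3 -m handwheel '[100,0,0,0,0, 100,0,0,0,0, 100,0,0,0,0, 100,0,0,0,0, 100,0,0,0,0]' | sed -n '2p;4,5p'
python3 -m handwheel '[100,0,-0.02,0,0, 100,0,-0.05,0,0, 100,0,-0.1,0,0, 100,0,-0.14,0,0, 100,0,-0.14,0,0]' | sed -n '2p;4p'
python3 - <<'E'
from h import *
go(.5074,.2714,.2,-77.5)
im=vision.snapshot("side");cv2.imwrite("pics/s7.png",im)
k=im[200:320,240:400].astype(int);m=((k.min(2)>150)&(k.max(2)-k.min(2)<25)).astype(np.uint8)
N,L,S,Ce=cv2.connectedComponentsWithStats(m)
for i in range(1,N):
    if S[i,4]>40:print(S[i],Ce[i]+[240,200])
print("pred top",px("side",[.4987,.0184,.1]))
E
```

```text
ee_pos: [0.499, 0.0184, 0.0667]
contact_force: [-0.1, -0.6, -0.0]
grip_width: 0.0927
ee_pos: [0.5003, 0.0183, 0.2094]
contact_force: [0.6, 0.1, -1.0]
t 10.50 ee [0.5003 0.0183 0.2094] yaw -77.5 F [ 0.6  0.1 -1. ] w 0.0935 q6 74 SHIFT [-0.0618  0.0094 -0.2455] TURN 0.001 or -3.141
[ 18   0  29  14 234] [272.14957265 205.94017094]
[ 72  30  26  16 249] [324.83534137 237.68273092]
[ 86 102  27  18 134] [338.54477612 311.39552239]
[ 18 106  14  12  64] [264.640625 311.8125  ]
pred top [324.60937512 236.94289139]
```

The stand's top is at side pixel (324.8,237.7) against a predicted (324.6,236.9) for level and centred. Next I'll move toward the bearing and check the stand from above.

```bash
python3 -m handwheel '[100,-0.062,0,-0.245,-1.56, 100,-0.062,0,-0.245,-1.56, 100,-0.062,0,-0.245,-1.56, 100,-0.062,0,-0.245,-1.56, 100,-0.062,0,-0.245,-1.56]' | head -1
python3 - <<'E'
from h import *
go(.5074,.2714,.12,12)
E
```

```text
t: 11.18
t 11.18 ee [0.5052 0.2742 0.2047] yaw -23.2 F [-0.5 -1.1  0.3] w 0.0935 q6 47 SHIFT [0.0016 0.0847 0.0033] TURN -0.614 or 2.528
```

```bash
python3 -m handwheel '[100,0.0016,0.05,0.0033,-0.614, 100,0.0016,0.08,0.0033,-0.614, 100,0.0016,0.08,0.0033,-0.614, 100,0.0016,0.08,0.0033,-0.614, 100,0.0016,0.08,0.0033,-0.614]' | head -1
python3 - <<'E'
from h import *
go(.5074,.2714,.012,12)
a=vision.snapshot("top");b=vision.snapshot("side");cv2.imwrite("pics/t8.png",a)
cv2.imwrite("pics/c8.png",cv2.resize(np.hstack([a[195:315,180:380],b[220:340,190:390]]),(800,240),interpolation=cv2.INTER_CUBIC))
# large bearing, fitted in the first pictures: rings in both views
for n,(x,y,w,h) in(("top",(212,228,40,40)),("side",(245,292,42,50))):
    k=cv2.imread(f"pics/{n}0.png")[y:y+h,x:x+w];m=(k.max(2)>105).astype(np.uint8)
    c=max(cv2.findContours(m,0,1)[0],key=cv2.contourArea);print(n,cv2.boundingRect(c),cv2.fitEllipse(c),np.add(cv2.fitEllipse(c)[0],(x,y)))
for z in(.0225,.041):print(px("top",[.5074,.2714,z]),px("side",[.5074,.2714,z]))
E
```

```text
t: 11.8
t 11.80 ee [0.508  0.2679 0.1253] yaw 11.4 F [-0.1 -0.1 -0. ] w 0.0931 q6 12 SHIFT [-0.0036  0.1133  0.0004] TURN -0.010 or 3.131
top (8, 10, 23, 22) ((19.349515914916992, 20.55271339416504), (21.067033767700195, 21.858070373535156), 111.76509857177734) [231.34951591 248.55271339]
side (7, 10, 27, 29) ((20.105831146240234, 24.049571990966797), (26.14867401123047, 28.198434829711914), 177.2386016845703) [265.10583115 316.04957199]
[232.60858634 248.84192565] [264.71395267 314.98889428]
[231.50840047 247.99945671] [264.04433894 309.79906825]
```

View pics/c8.png

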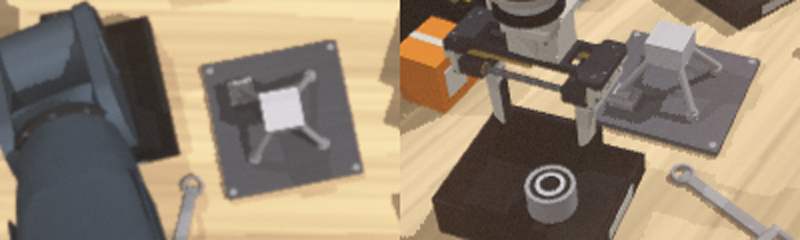

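The top view shows the stand square on the plate with its foot on the block (crop (242,90)) and its top centred at (281,110). Both views agree on the bearing within 1 px, so I'll descend.

```bash
python3 -m handwheel '[100,-0.0035,0.02,0,-0.01, 100,-0.0035,0.045,0,-0.01, 100,-0.0035,0.08,0,-0.01, 100,-0.0035,0.112,0,-0.01, 100,-0.0035,0.112,0,-0.01]' | sed -n '2p;4p'
python3 -m handwheel '[0,0,0,0,0, 0,0,0,0,0, 0,0,0,0,0, 0,0,0,0,0, 0,0,0,0,0]'| sed -n '2p;4,5p'
```

```text
ee_pos: [0.5066, 0.271, 0.0128]
contact_force: [-0.6, 0.0, 1.1]
ee_pos: [0.5077, 0.2716, 0.0154]
contact_force: [-4.5, -1.6, 6.6]
grip_width: 0.0618
```

```bash
python3 -m handwheel '[0,0,0,0,0, 0,0,-0.02,0,0, 0,0,-0.06,0,0, 0,0,-0.11,0,0, 0,0,-0.16,0,0]' | sed -n '2p;4,5p'
python3 -m handwheel '[0,0,0,0,0, 0,0,0,0,0, 0,0,0,0,0, 0,0,0,0,0, 0,0,0,0,0]'| sed -n '2p;4,5p'
python3 - <<'E'
from h import *
go(.4987,.0184,.17,12)
t=cv2.imread("pics/t8.png");k=t[205:305,270:370].astype(int)
m=((k.min(2)>160)&(k.max(2)-k.min(2)<18)).astype(np.uint8)
N,L,S,Ce=cv2.connectedComponentsWithStats(m)
for i in range(1,N):
    if S[i,4]>100:
        u=Ce[i]+[270,205];print(S[i],u,onz("top",*u,.1),cv2.minAreaRect(np.argwhere(L==i)[:,::-1].astype(np.float32)))
b=vision.snapshot("side")[100:340,190:390]
cv2.imwrite("pics/c9.png",cv2.resize(b,(500,600),interpolation=cv2.INTER_CUBIC))
E
```

```text
ee_pos: [0.5078, 0.2715, 0.1774]
contact_force: [0.9, 0.1, -4.2]
grip_width: 0.0618
ee_pos: [0.5078, 0.2715, 0.1742]
contact_force: [0.4, -0.5, -3.9]
grip_width: 0.0614
t 14.40 ee [0.5078 0.2715 0.1742] yaw 12.0 F [ 0.4 -0.5 -3.9] w 0.0614 q6 11 SHIFT [ 0.2457  0.0043 -0.0616] TURN 0.000 or -3.142
[ 40  34  22  22 375] [320.69066667 249.328     ] [0.50050943 0.01681167 0.1       ] ((50.75, 44.25), (19.219379425048828, 19.415494918823242), 78.69007110595703)
```

View pics/c9.png

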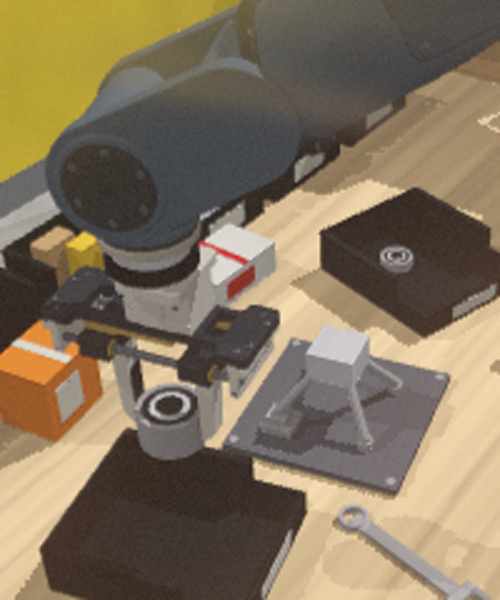

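The bearing is held upright at crop (168,420) with force −3.9 N. The stand's top measures (0.5005,0.0168), edges at about 11–12°. I'll carry the bearing over it.

```bash
python3 -c "
from h import *
print(px('side',[.5078,.2715,.202]),'obs ~(257.2,262)')"
python3 -m handwheel '[0,0.06,0,-0.015,0, 0,0.12,0,-0.03,0, 0,0.18,0,-0.044,0, 0,0.225,0,-0.055,0, 0,0.2468,0,-0.0604,0]' | sed -n '2p;4,5p'
python3 -m handwheel '[0,0,0,0,0, 0,0,0.02,0,0, 0,0,0.035,0,0, 0,0,0.045,0,0, 0,0,0.05,0,0]'| sed -n '2p;4,5p'
python3 - <<'E'
from h import *
go(.500,.0175,.109,12)
b=vision.snapshot("side")[180:300,240:400]
cv2.imwrite("pics/c10.png",cv2.resize(b,(640,480),interpolation=cv2.INTER_CUBIC))
ti=((px("side",[.5,.0175,.1])-[240,200-20]+.5)*4-.5);s=manip.read_state()["ee_pos"];print("stand top",ti,"bearing underside pred",((px("side",s-[0,0,.009])-[240,180]+.5)*4-.5),"top",((px("side",s+[0,0,.028])-[240,180]+.5)*4-.5))
E
```

```text
[257.3771802  259.40738047] obs ~(257.2,262)
ee_pos: [0.5001, 0.0155, 0.1748]
contact_force: [0.7, 1.2, -3.6]
grip_width: 0.0617
ee_pos: [0.5002, 0.018, 0.1242]
contact_force: [0.5, 0.2, -3.7]
grip_width: 0.0615
t 15.70 ee [0.5002 0.018  0.1242] yaw 12.0 F [ 0.5  0.2 -3.7] w 0.0615 q6 -15 SHIFT [ 0.0005  0.0152 -0.0003] TURN 0.001 or -3.141
stand top [339.05173663 227.91846564] bearing underside pred [338.52138525 210.61019705] top [338.29424963 165.8783248 ]
```

View pics/c10.png

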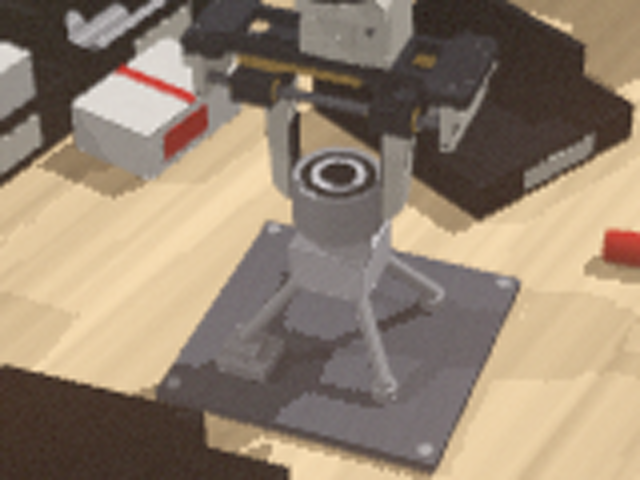

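The bearing's ring is at crop (337,174), centred over the stand's top within about 2 mm. I'll lower slowly until the force comes in.

```bash
python3 -m handwheel '[0,0,0.003,0,0, 0,0,0.006,0,0, 0,0,0.009,0,0, 0,0,0.01,0,0, 0,0,0.01,0,0]' | sed -n '2p;4p'
python3 -m handwheel '[0,0,0.001,0,0, 0,0,0.002,0,0, 0,0,0.003,0,0, 0,0,0.003,0,0, 0,0,0.003,0,0]'| sed -n '2p;4p'
```

```text
ee_pos: [0.5003, 0.0176, 0.1148]
contact_force: [-0.4, -0.2, -3.0]
ee_pos: [0.5003, 0.0177, 0.1118]
contact_force: [0.3, -0.7, -2.7]
```

```bash
python3 -m handwheel '[0,0,0.0005,0,0, 0,0,0.001,0,0, 0,0,0.0015,0,0, 0,0,0.0015,0,0, 0,0,0.0015,0,0]'| sed -n '2p;4p'
```

```text
ee_pos: [0.5004, 0.0177, 0.1113]
contact_force: [-5.3, 0.3, 11.2]
```

Contact at about 11 N. I'll ease off half a millimetre, release, and back off.

```bash
python3 -m handwheel '[0,0,-0.0005,0,0, 0,0,-0.0005,0,0, 100,0,-0.0005,0,0, 100,0,-0.0005,0,0, 100,0,-0.0005,0,0]'| sed -n '2p;4,5p'
python3 -m handwheel '[100,0,0,0,0, 100,0,0,0,0, 100,0,-0.03,0,0, 100,0,-0.07,0,0, 100,0,-0.12,0,0]'| sed -n '2p;4,5p'
python3 -m handwheel '[100,0.05,0,0,0, 100,0.11,0,0,0, 100,0.17,0,0,0, 100,0.23,0,0,0, 100,0.26,0,0,0]'| sed -n '2p;4,5p'
python3 - <<'E'
from h import *
a=vision.snapshot("top");b=vision.snapshot("side")
cv2.imwrite("pics/c11.png",cv2.resize(np.hstack([a[195:315,250:410],b[180:300,240:400]]),(800,300),interpolation=cv2.INTER_CUBIC))
f=lambda n,p,o:((px(n,p)-o+.5)*2.5-.5).round()
for z in(.1,.137):print(z,f("top",[.5,.0175,z],[250,195]),f("side",[.5,.0175,z],[240,180])+[400,0])
E
```

```text
ee_pos: [0.5004, 0.0177, 0.1107]
contact_force: [0.5, -0.7, -0.2]
grip_width: 0.0868
ee_pos: [0.4997, 0.0177, 0.2315]
contact_force: [1.2, -0.9, 0.2]
grip_width: 0.0928
ee_pos: [0.5543, -0.2394, 0.2305]
contact_force: [-0.1, -0.4, -0.3]
grip_width: 0.093
0.1 [177. 137.] [612. 142.]
0.137 [177. 133.] [612. 115.]
```

The viewer has reached its limit, so I'll make the final check in numbers.

```bash
python3 - <<'E'
from h import *
a=vision.snapshot("top");b=vision.snapshot("side")
# dark ring/bore of the bearing face: concentric dark contours seen inside the bright face
for n,im in(("top",a),("side",b)):
    p=px(n,[.5,.0175,.137]);x,y=int(p[0])-16,int(p[1])-16;g=cv2.cvtColor(im,6)[y:y+33,x:x+33]
    print(n,"pred",p)
    r=np.sqrt(((np.indices((33,33)).T-16)**2).sum(2)).T
    m=((g<95)&(r<9)).astype(np.uint8);N,L,S,C=cv2.connectedComponentsWithStats(m)
    for i in range(1,N):
        if S[i,4]>5:print(" dark",S[i,2:],C[i]+[x,y], onz(n,*(C[i]+[x,y]),.137).round(4))
    print(g[4:30:2,4:30:2])
# feet/stand: pixels changed against the pictures taken before (stand let go, no bearing)
o=cv2.imread("pics/t8.png")
d=cv2.absdiff(a,o).max(2)[205:305,280:370]>40
yy,xx=np.nonzero(d);print("changed px",d.sum(),xx.min()+280,xx.max()+280,yy.min()+205,yy.max()+205, np.median(xx)+280,np.median(yy)+205)
o=cv2.imread("pics/s7.png");d=(cv2.absdiff(b,o).max(2)>40)[245:300,285:375];print("side legs/plate changed",d.sum(),d.size)
s=manip.read_state();print(s["t"],s["contact_force"])
E
```

```text
top pred [320.33094369 247.72570654]
 dark [17 17 62] [320.70967742 246.58064516] [0.5031 0.0165 0.137 ]
 dark [ 8  8 48] [319.35416667 247.35416667] [0.501  0.0201 0.137 ]
[[ 94  98 105  85  76  79  80  79  76  74  76  96 103]
 [ 74  77  81 110 146 167 168 163 128 110 111 105  94]
 [ 75  83 146 169 108  81  79  90 148 185 192 116 107]
 [ 97 136 157  80 123 166 169 151  74 118 177 126 102]
 [119 173  85 137 216 157 145 205 179  70 141 145 103]
 [118 159  78 219 108  55  55  78 212 135 100 162 104]
 [124 148 103 206  68  54  55  58 165 166  78 163 110]
 [119 154  96 212  80  55  56  63 182 150  91 165 107]
 [101 162  72 166 188 118  94 163 221  84 123 173 110]
 [ 73 144 126  75 173 215 212 204 125  85 170 175 114]
 [ 74  95 160 123  73  79  79  68  98 163 156 201 134]
 [ 92 103 104 153 161 144 136 159 167 142 164 190 164]
 [104 104 136 160 127 112 129 113 110 111 109 110 160]]
side pred [324.33420803 225.597285  ]
 dark [ 5  9 16] [317.1875 227.25  ] [0.5118 0.0337 0.137 ]
 dark [ 4  9 13] [330.92307692 227.        ] [0.4821 0.0132 0.137 ]
 dark [ 9  4 32] [324.  226.5] [0.4986 0.0213 0.137 ]
[[150 157 156 157 156 153 147 128  65  54  57  49  57]
 [159 158 156 157 155 148 146 145 142  93  54  56  54]
 [177 157 157 151 148 147 142 143 145 140 122  65  52]
 [220 173 154 147 147 145 144 146 140 142 145 144  93]
 [213 206 207 155 171 167 152 153 169 158 150 140 142]
 [206 205 173  94  88 150 144 151 107  99 165 150 139]
 [209 176  88 155 169  60  60  62 132 166  70 168 140]
 [204 178  70 201  88  60  55  65  65 204  72 156 138]
 [204 172  83 133 204 119 101 117 203 154  72 172 140]
 [203 114 171 106  82 127 163 162  95 102 168 137 155]
 [199 112 114 141 164 151 148 147 165 146 107 112 193]
 [195 113 115 117 113 108 108 109 108 107 107 115 176]
 [113 113 116 112 110 110 107 107 106 106 106 115 143]]
changed px 1279 280 369 205 304 315.0 220.0
side legs/plate changed 205 4950
19.7 [ 0.17517203  0.97957973 -0.26158239]
```

```bash
python3 -c "
from h import *
print(tri((319.35,247.35),(324,226.5)));print(manip.job_done())"
```

```text
(array([0.50048024, 0.01978909, 0.13541807]), np.float64(0.0015566270713861605))
the job is handed in; nothing more can be done
None
```

I handed the job in at 19.7 s on the robot's clock. The stand is on the plate with its square foot on the raised block, and the large bearing is on its top. No verdict was reported.

**Stand:** I gripped it by its block, lifted it, turned it about −117° and pressed it down onto its feet until it came level. Then I let go before touching the bearing.
- After release, its top was within 1 px (about 2 mm) of where a level, centred stand should be in the side view.
- The top view put the centre of its top at about (0.5005, 0.0168), with its sides along the plate's.

**Bearing:** I took it from the left bin, set it down until I felt contact, eased off, let go, and backed the arm about 0.26 m away.
- The last two-view check puts the centre of its upper face at (0.5005, 0.0198, 0.135). That is about 3 mm from the centre of the stand's top, where 12 mm is allowed.
- The expected height is 0.137, so it measures 1.6 mm low, which is within the camera accuracy.

**What was less certain:**
- **No final look:** the last picture was refused because I had reached the viewer's limit. The end state was checked only in numbers.
- **Change check:** comparing pictures before and after, the side view changed in only about 4% of the pixels around the legs and plate. The same comparison from above was useless, because the arm had moved.
- **Tilt:** I did not measure the final tilt of the stand or the bearing directly. It rests on the positions of the feet and tops.

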